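# Clamp a power-supply chassis in the service cradle with a quarter-turn T-bolt

## Task

Get the power-supply chassis ready for servicing: lay the side cutters that were left on the cradle's slotted rail on the blue mat, then lower the chassis into the cradle and slide it fully home, so that its rear tongue is under the keeper strap and its foot slot lies over the rail slot. Take the red-handled T-bolt from the caddy, drop its head lengthwise through both slots until the flange sits on the foot plate, turn it a quarter turn so that the head is locked crosswise under the rail's lips, and let go. Set everything down without letting it fall, and leave the meter and the red parts box where they are.

Things in the scene. Friction and masses are not known exactly. Their poses are not given: they have to be found in the camera images.
- cradle: Service cradle fixed to the deck: a frame 222 (its x) by 250 (y) mm, rails 40 high. Origin: its middle, on the deck; x is the way the chassis slides home (roughly away from the robot), z up. Front cross rail: slotted steel channel, x -111 to -55. Open gap x -55 to 67. Rear cross rail: grey tube, x 67 to 111. Grey side beams 26 high at y +-95 to +-121.
- rail_slot (a point): Middle of the front rail's slot, on the rail's top face (x -83, z 40 in the cradle frame); axes as the cradle. The slot is 20 wide (x) and continuous along y for the rail's 250 mm. Lips 5 thick; hollow below them 48 wide (x), its floor at z 4.
- stop (a point): Top of the rear rail's inner face (cradle x 67, z 40), against which the chassis tray comes when home. Over the rear rail a dark steel keeper strap: cradle x 86 to 111, y +-52, underside z 52, top z 58 (its screws 62); y +-40 is free below it.
- home (a point): Where the chassis's origin is when fully home in the cradle (cradle x 17, y 0, z 10; x axes parallel; y is free by about 10 mm). The chassis can be lowered straight with its origin 11 to 22 mm short of this along x (aim 16.5), then slid in +x under the keeper to the stop; sliding takes 2 to 6 N.
- chassis: Loose aluminium power-supply chassis, 0.5 to 0.75 kg, 196 long (x), standing on the deck. Origin: centre of the tray's underside; x points to the tongue, z up. Tray 100 (x) by 110 (y), rim 34 high. Front foot plate: x -50 to -116, 84 wide, z 30 to 34. Rear tongue: x 50 to 80, 60 wide, z 30 to 34. Plate and tongue rest on the rails' tops in the cradle.
- transformer_top (a point): Centre of the top of the dark transformer in the middle of the chassis, near its centre of mass (chassis x 0, y 0, z 72); axes as the chassis. Core 60 (x) by 40 (y): grip it across the 40 mm, along y, about 15 below the top; beside it all is free above z 36.
- foot_slot (a point): Centre of the slot in the chassis's foot plate, on the plate's top face (chassis x -100, y 0, z 34). Slot 20 mm along the chassis x, 52 mm along its y, plate 4 thick. Over the rail slot when the chassis is home.
- tbolt: Loose T-bolt, 0.12 kg, 73 tall, upright in the caddy. Origin: on its axis at the flange's underside; z up, x along T-head and handle. Red handle 64 (x) by 14 (y), z 22 to 52: grip across the 14. Flange 36 diameter, z 0 to 6. Shank 12 diameter; T-head 40 (x) by 13 (y), z -21 to -13. Seated, its origin is 44 above the deck, the head 4 under the rail's lips. May be turned either way.
- caddy: Grey parts caddy fixed to the deck, 60 (x) by 120 (y) by 32 high. Origin: centre of its underside. The T-bolt stands in a pocket 18 (x) by 48 (y) centred at y -24, its flange on the caddy's top, handle along the caddy's y; the other end is an open bin of screws.
- cutters: Loose side cutters, teal handles, 0.11 kg, 139 long, 14 thick, lying flat on the front rail's top (40 above the deck), roughly along it. Origin: at the pivot, on the underside; x points to the jaws (tip at x 37), handles spread back to x -102, at most 60 apart. Grip the pivot block across its 20 to 24 mm (along y).
- cutters_mid (a point): Middle of the side cutters' length, between the handles, at half thickness (33 mm behind the pivot).
- mat: Blue tool mat fixed to the deck, 200 (x) by 140 (y), 3 thick. Origin: centre of its underside.
- meter: Bystander: orange handheld multimeter lying face up, 85 by 180 by 38 mm. Origin: centre of its underside.
- parts_box: Bystander: open red parts box, 60 by 110 by 45 high. Origin: centre of its underside.
Things that resemble listed ones, but are neither listed nor needed, are in the scene too. Leave any yellow look-alike of the tbolt alone.

How it is judged (in metres and radians):
On the way, in this order (a step that is already met when the one before it is completed fails the run):
1. the side cutters lie flat on the blue mat, let go (x of cutters_mid in the frame of mat between -0.1 and 0.1 m and y of cutters_mid in the frame of mat between -0.07 and 0.07 m and height (world z) of cutters_mid below 0.016 m and angle between cutters's own z axis and vertical below 0.15 rad and contact force between the fingers and cutters below 0.1 N), for 0.2 s.
2. the chassis rests in the cradle, fully home under the keeper (x of chassis in the frame of cradle between 0.013 and 0.021 m and z of chassis in the frame of cradle between 0.006 and 0.013 m and angle between the x axis of chassis and the x axis of cradle, either way round below 0.15 rad and angle between chassis's own z axis and vertical below 0.05 rad), for 0.2 s.
3. the T-head is down through the foot slot and the rail slot, lengthwise (z of tbolt in the frame of cradle between 0.041 and 0.0475 m and horizontal distance between tbolt and foot_slot below 0.022 m and angle between the x axis of tbolt and the y axis of cradle, either way round below 0.4 rad and angle between tbolt's own z axis and vertical below 0.2 rad), for 0.05 s.
At the end, for the whole second after the job is handed in: Cutters flat on the mat, their middle inside its outline; chassis level in the cradle within 4 mm of its stop; T-bolt upright, flange down on the foot plate within 3.5 mm, head crosswise to the rail slot within 20 degrees; all released and at rest (all of step 2 and x of cutters_mid in the frame of mat between -0.1 and 0.1 m and y of cutters_mid in the frame of mat between -0.07 and 0.07 m and height (world z) of cutters_mid below 0.016 m and angle between cutters's own z axis and vertical below 0.15 rad and z of tbolt in the frame of cradle between 0.041 and 0.0475 m and horizontal distance between tbolt and foot_slot below 0.022 m and angle between the x axis of tbolt and the x axis of cradle, either way round below 0.35 rad and angle between tbolt's own z axis and vertical below 0.12 rad and linear speed of each of tbolt, chassis, cutters below 0.02 m/s); the robot touches nothing.
It fails at once if the chassis is let fall (linear speed of chassis above 0.6 m/s and contact force between the fingers and chassis below 0.1 N).
It fails at once if the cutters are let fall (linear speed of cutters above 0.7 m/s and contact force between the fingers and cutters below 0.1 N).
It fails at once if the T-bolt is let fall (linear speed of tbolt above 0.6 m/s and contact force between the fingers and tbolt below 0.1 N).
It fails at once if the meter or the red parts box is pushed away by more than 30 mm (distance of any of meter, parts_box from where it was at the start of the episode above 0.03 m).
It also fails if it takes over 69 s, if anything falls off the work surface, if the arm or the gripper's body presses on something with over 40 N, if the wrist force passes 120 N, or if a joint passes its speed limit or range.

## Robot

A 6-joint arm with a two-finger parallel gripper is mounted at the origin on the work surface. World frame = base frame: x ahead of the robot, y to its left, z up, the work surface at z = 0. Lengths are in mm, angles in rad, forces in N, time in s.
With the tool pointing down it reaches from about 300 to 775 mm from the base axis. Payload 14.6 kg.
Tool frame: the origin (TCP) lies between the finger pads; the fingertips stand 19 mm ahead of it and the grasp point (between the pads) is the TCP; x points along the fingers, y is the direction in which the jaws open and shut, and the axes are right-handed (so a half turn about x gives the same grasp; the last joint's range is limited). The gripper opens to 94 mm and grips with 3 to 60 N. Pads are 16 mm wide; open, the fingers measure 119 mm over their backs; the gripper's body (75 mm by 177 mm) begins 78 mm behind the grasp point.
Start: joints at [-1.213, 0.3, 1.521, -0, 1.321, -0.067], TCP at [226.668, -501.11, 224.446] pointing down, gripper open.
Joint ranges: [-3.03, 3.03], [-0.79, 2.21], [0.23, 2.52], [-1.04, 4.18], [0, 3.07], [-2.55, 2.55]. Speed limits (rad/s): [2.22, 2.22, 2.57, 3.14, 3.14, 3.14].

## Interface

Orientations are given as [roll, pitch, yaw] about the fixed x, y, z axes, in that order (R = Rz(yaw) Ry(pitch) Rx(roll)).
In Python, from cell import manip gives the robot as it stands.
- The arm moves only by the tool jog_arm, never from a script. Its argument "series" is one flat list of numbers, 7 for each row, row after row: the turn, a rotation vector about the world's x, y, z in rad, then the shift along the world's x, y, z in m, then the opening, from -1 (shut) to 1 (fully open). A call has 1 to 20 rows; each row is the pose to reach, as a shift and turn from the pose commanded when the call began; what a row does not reach only later rows make up. A row lasts 1/8 s, in which the tool goes at most 62.5 mm and 10.7 degrees, less where a joint would pass 70% of its speed; a pose out of reach is approached as far as the arm can. A call with a gripper value outside its range is refused whole. The fingers move at their own pace and stop on an object; "squeeze" is the grip in N (left out, the last holds). Time passes only in rows, so rows that repeat a pose let the fingers close. It gives the time, the measured TCP pose, the force and the opening at its end, in the units of the state.
- manip.read_state(): the state, without advancing time (a new reading comes with each control period).
- manip.camera(name): name is "side" or "top" or "wrist"; returns a dict with "color" (400x640x3 uint8, blue, green, red), "range_z" (400x640 float32, mm along the optical axis (not along the pixel's ray), 0 where there is no reading), "fx", "fy", "cx", "cy" (pixels), "pose" (4x4, takes a point from camera to world coordinates); the wrist camera has in their place "mount" (4x4, takes a point from camera to tool coordinates, whose origin is the TCP and whose axes are the tool frame's). Camera axes: x right, y down, z forward; pixel columns grow to the right and rows downward; lengths in mm; the calibration is good to about 2 mm. A picture is of the moment at which its call begins: read the wrist's pose just before it.
- manip.sign_off(): hands the job in, once; it reports no verdict.
The state is a dict: "clock": time; "joints": joint angles; "qd": joint speeds; "effort": joint torques, N m; "eef_pos": TCP position; "eef_rot": TCP orientation; "wrist_force": force on the tool from outside, world axes, zero at the start; "moment": the same for the moment, N m; "finger_gap": finger opening in mm.
Only numpy, scipy, OpenCV 4.12 (cv2) and the standard library are available. Lean on these libraries where they do the work, as an engineer would, in place of code of your own. Each camera call takes 0.05 s, during which the arm holds its last target.

## Working session

There is one attempt and no reset: what is moved stays moved. The work goes in short steps, Python scripts to look and compute and a tool call to move; the robot and the scene stay as the last step left them, time stands still between calls to the robot, and variables do not carry over. Pictures are saved under pics/ and viewed, and the job is handed in when it is done.

Besides the shell and the picture viewer there is one more tool, called as name(argument=value, ...) on one line, values as JSON. jog_arm: Moves the arm, as the interface text tells. Its arguments: {"type":"object","properties":{"series":{"type":"array","items":{"type":"number"}},"squeeze":{"type":"number"}},"required":["series"]}

```bash
ls; mkdir -p pics; cat > h.py <<'E'
import numpy as np, cv2
from cell import manip
from scipy.spatial.transform import Rotation as R
def snap(n,f):
    st=manip.read_state()
    c=manip.camera(n)
    if 'mount' in c:
        T=np.eye(4);T[:3,:3]=R.from_euler('xyz',st['eef_rot']).as_matrix();T[:3,3]=st['eef_pos'];c['pose']=T@c['mount']
    np.savez('pics/'+f+'.npz',**{k:v for k,v in c.items()})
    cv2.imwrite('pics/'+f+'.png',c['color']);return c
def ld(f): return dict(np.load('pics/'+f+'.npz'))
def w(c,u,v,z=None):
    """pixel->world using depth, or plane z"""
    d=np.array([(u-c['cx'])/c['fx'],(v-c['cy'])/c['fy'],1.])
    P=c['pose']
    if z is None:
        u0,v0=int(round(u)),int(round(v)); q=c['range_z'][v0-1:v0+2,u0-1:u0+2];q=q[q>0]
        return P[:3,:3]@(d*np.median(q))+P[:3,3] if len(q) else None
    r=P[:3,:3]@d; s=(z-P[2,3])/r[2]; return r*s+P[:3,3]
def crop(f,x0,y0,x1,y1,k,o):
    i=cv2.imread('pics/'+f+'.png')[y0:y1,x0:x1]
    cv2.imwrite('pics/'+o+'.png',cv2.resize(i,None,fx=k,fy=k,interpolation=cv2.INTER_CUBIC))
E
python3 - <<'E'
from h import *
for n in('top','side','wrist'):
    c=snap(n,n+'0'); print(n,c['fx'],c['cx'],c['cy'],c['pose'].round(3).tolist())
print(manip.read_state())
E
```

```text
pics
top 391.28828491807644 316.3403113898183 193.79869873816102 [[-0.024, -0.988, 0.151, 376.706], [-0.999, 0.03, 0.038, -15.596], [-0.042, -0.15, -0.988, 950.395], [0.0, 0.0, 0.0, 1.0]]
side 441.1066791129696 315.7224626079716 200.06075396112337 [[-0.945, -0.221, 0.243, 216.607], [-0.328, 0.641, -0.694, 857.853], [-0.002, -0.736, -0.677, 898.825], [0.0, 0.0, 0.0, 1.0]]
wrist 292.5563362826332 317.86597623646475 200.60218304524489 [[0.413, -0.876, -0.248, 299.535], [-0.911, -0.398, -0.111, -468.646], [-0.002, 0.271, -0.962, 385.336], [0.0, 0.0, 0.0, 1.0]]
{'clock': 0.15, 'joints': array([-1.21257534e+00,  3.00328072e-01,  1.52144427e+00,  1.49303668e-05,
        1.32069640e+00, -6.65494268e-02]), 'qd': array([-0.00043455, -0.00157097, -0.00301862, -0.00113794, -0.001171  ,
        0.0006969 ]), 'effort': array([-2.35347972e-03, -5.31958044e+01, -3.52823496e+01,  7.07190041e-02,
        2.35974864e-02, -7.71766122e-05]), 'eef_pos': array([ 226.62219895, -500.93748452,  224.02265688]), 'eef_rot': array([-1.65385239,  1.56992012,  1.91250698]), 'wrist_force': array([-0.66235094,  0.11052996,  0.6365224 ]), 'moment': array([-0.04541999, -0.05060474, -0.01040591]), 'finger_gap': 94.21640484373609}
```

View pics/top0.png

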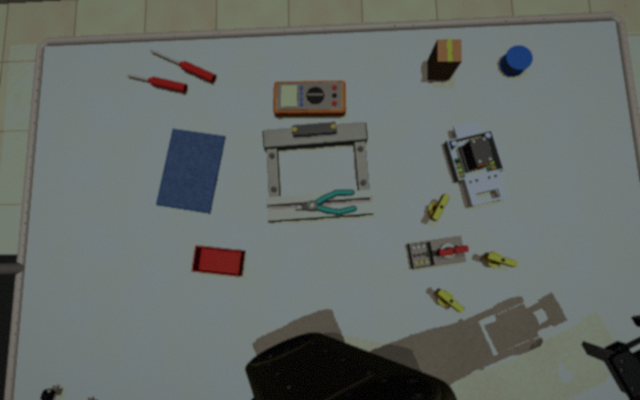

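View pics/side0.png

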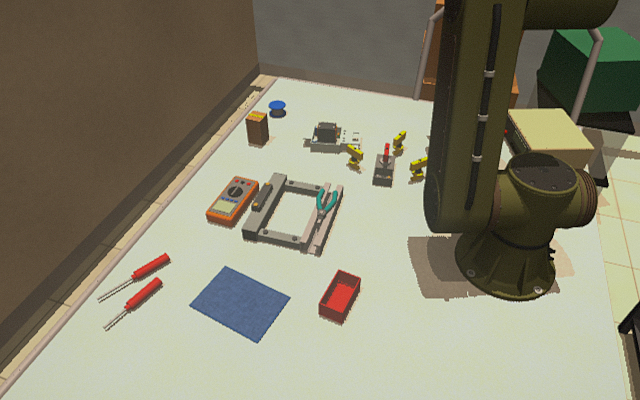

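View pics/wrist0.png

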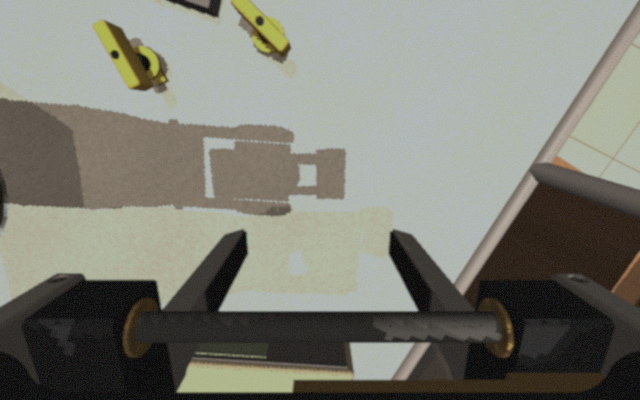

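The top view shows the mat at about (190,170), the cradle at (317,170) with the cutters on its front rail at (325,203), the chassis at (475,165) and the caddy with the red T-bolt at (437,252). Three yellow decoys stand around the caddy. I'll enlarge.

```bash
python3 - <<'E'
from h import *
crop('top0',255,110,385,230,6,'a'); crop('top0',400,115,520,275,3.75*1,'b')
crop('top0',150,120,235,220,5,'m')
E
```

```text
(no output)
```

View pics/a.png

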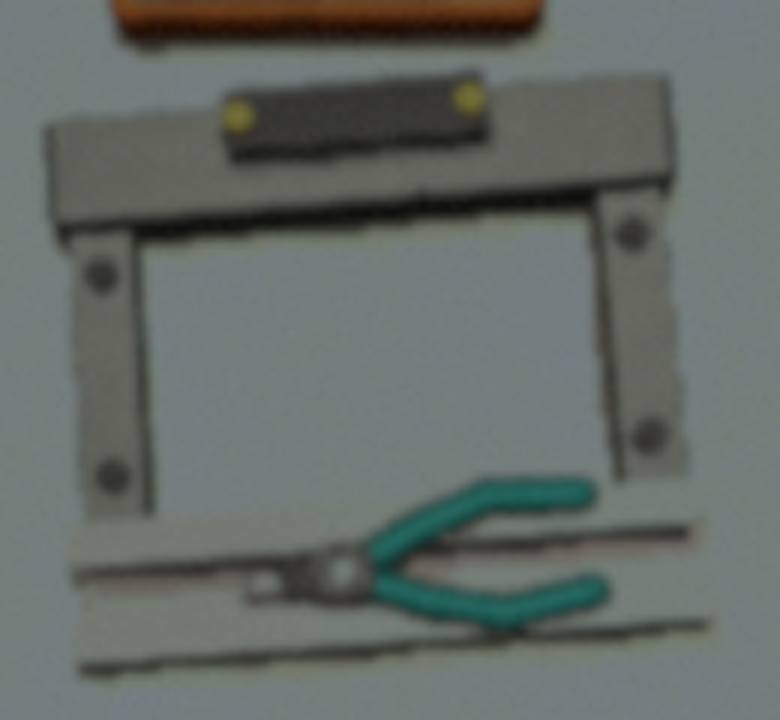

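View pics/b.png

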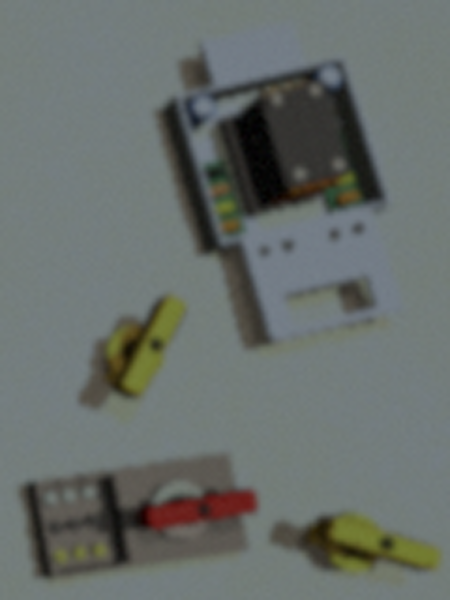

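View pics/m.png

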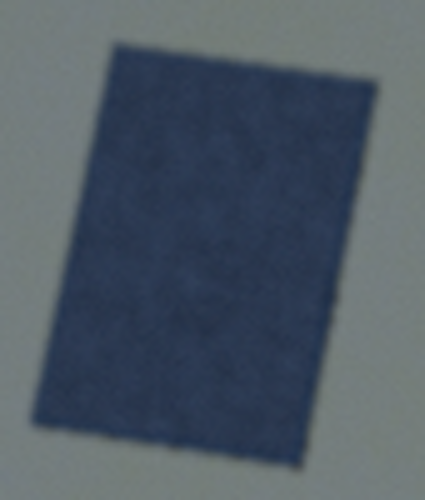

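```bash
python3 - <<'E'
from h import *
c=ld('top0')
def px(x,y,k,x0,y0): return (x+.5)/k-.5+x0,(y+.5)/k-.5+y0
def sh(nm,L,k,x0,y0,z):
    out=[]
    for p in L:
        u,v=px(*p,k,x0,y0); a=w(c,u,v,z); d=w(c,u,v); out.append(a[:2]); print(nm,p,a.round(1),None if d is None else d.round(1))
    return np.array(out)
cr=sh('rearL,R,frontL,R',[(50,126),(668,75),(80,665),(708,622)],6,255,110,40)
print('cradle c',cr.mean(0), 'yaws',[np.degrees(np.arctan2(-(q-p)[0],(q-p)[1]))for p,q in((cr[1],cr[0]),(cr[3],cr[2]))],np.linalg.norm(cr[0]-cr[1]),np.linalg.norm(cr[0]-cr[2]))
sh('cut pivot, tip, handles',[(343,572),(250,590),(590,492),(603,590)],6,255,110,50)
t=sh('xf dots',[(278,98),(316,90),(338,163),(300,173)],3.75,400,115,72); print(t.mean(0))
for a,b in((3,0),(2,1)): print(np.degrees(np.arctan2(*(t[b]-t[a])[::-1])))
f=sh('foot slot',[(285,293),(366,278),(375,303),(292,317)],3.75,400,115,34);print(f.mean(0))
h=sh('handle L R mid',[(146,514),(258,500),(205,510)],3.75,400,115,84);print('caddy')
sh('caddy',[(27,487),(230,455),(247,548),(40,578)],3.75,400,115,32)
m=sh('mat',[(115,44),(378,80),(300,467),(33,425)],5,150,120,3);print(m.mean(0))
for a,b in((3,0),(2,1)): print(np.degrees(np.arctan2(*(m[b]-m[a])[::-1])))
E
```

```text
rearL,R,frontL,R (50, 126) [675.5 145.5  40. ] [676.  145.7  38.5]
rearL,R,frontL,R (668, 75) [ 687.5 -104.3   40. ] [ 694.  -106.2   20.7]
rearL,R,frontL,R (80, 665) [456.6 134.3  40. ] [456.9 134.8  37.2]
rearL,R,frontL,R (708, 622) [ 466.7 -110.4   40. ] [ 470.2 -114.1    4. ]
cradle c [571.54939153  16.27801433] yaws [np.float64(2.746840352034944), np.float64(2.351301172354624)] 250.11418012322207 219.1541894118441
cut pivot, tip, handles (343, 572) [489.   30.2  50. ] [488.3  29.9  55.5]
cut pivot, tip, handles (250, 590) [483.   66.4  50. ] [488.4  70.5   4.6]
cut pivot, tip, handles (590, 492) [517.4 -66.2  50. ] [517.1 -66.1  51.7]
cut pivot, tip, handles (603, 590) [479.1 -69.7  50. ] [478.7 -69.5  53.7]
xf dots (278, 98) [ 622.9 -344.    72. ] [ 621.8 -342.6   75.9]
xf dots (316, 90) [ 627.1 -367.2   72. ] [ 626.2 -365.9   75.1]
xf dots (338, 163) [ 581.3 -376.2   72. ] [ 580.5 -375.    75.1]
xf dots (300, 173) [ 575.8 -353.2   72. ] [ 575.1 -351.9   75.4]
[ 601.78526487 -360.16209605]
11.013157614335963
11.193296195073266
foot slot (285, 293) [ 508.5 -352.1   34. ] [ 508.5
[... 329 characters left out ...]
 mid (258, 500) [ 381.3 -308.3   84. ] [ 381.3 -308.7   83. ]
handle L R mid (205, 510) [ 376.4 -277.8   84. ] [ 376.4 -277.6   84.6]
caddy
caddy (27, 487) [ 392.9 -186.5   32. ] [ 393.4 -191.5    5.2]
caddy (230, 455) [ 409.3 -311.2   32. ] [ 410.4 -320.9    1.7]
caddy (247, 548) [ 352.9 -317.    32. ] [ 352.1 -326.9    1.9]
caddy (40, 578) [ 337.7 -191.2   32. ] [ 3.364e+02 -1.973e+02  2.000e-01]
mat (115, 44) [702.  384.3   3. ] [702.8 385.2   0.9]
mat (378, 80) [678.  248.2   3. ] [ 6.791e+02  2.492e+02 -3.000e-01]
mat (300, 467) [482.  284.7   3. ] [482.3 285.5   0.5]
mat (33, 425) [506.8 419.3   3. ] [507.4 421.4  -1.6]
[592.20752919 334.1467388 ]
-10.163414429467215
-10.54291301848334
```

```bash
python3 - <<'E'
from h import *
s=manip.read_state(); M=R.from_euler('xyz',s['eef_rot']).as_matrix(); print(M.round(3)); print('tool y yaw',np.degrees(np.arctan2(M[1,1],M[0,1])))
E
```

```text
[[-0.     0.412 -0.911]
 [ 0.001 -0.911 -0.412]
 [-1.    -0.001 -0.   ]]
tool y yaw -65.66265805282421
```

jog_arm(series=[0, 0, 0.6, 0.13, 0.27, -0.02, 0.3, 0, 0, 1.241, 0.262, 0.531, -0.044, 0.3, 0, 0, 1.241, 0.262, 0.531, -0.044, 0.3, 0, 0, 1.241, 0.262, 0.531, -0.044, 0.3, 0, 0, 1.241, 0.262, 0.531, -0.044, 0.3, 0, 0, 1.241, 0.262, 0.531, -0.044, 0.3, 0, 0, 1.241, 0.262, 0.531, -0.044, 0.3, 0, 0, 1.241, 0.262, 0.531, -0.044, 0.3, 0, 0, 1.241, 0.262, 0.531, -0.044, 0.3, 0, 0, 1.241, 0.262, 0.531, -0.044, 0.3, 0, 0, 1.241, 0.262, 0.531, -0.044, 0.3, 0, 0, 1.241, 0.262, 0.531, -0.044, 0.3, 0, 0, 1.241, 0.262, 0.531, -0.044, 0.3], squeeze=25)

```text
clock: 1.78
eef_pos: [488.4, 29.0, 180.6]
eef_rot: [1.073, 1.571, -0.404]
wrist_force: [0.6, 0.6, 0.1]
finger_gap: 61.2
```

```bash
cat >> h.py <<'E'
def pose():
    s=manip.read_state(); M=R.from_euler('xyz',s['eef_rot']).as_matrix()
    print('t',s['clock'],'pos',s['eef_pos'].round(1),'yyaw',np.degrees(np.arctan2(M[1,1],M[0,1])).round(2),'down',M[:,0].round(3),'F',s['wrist_force'].round(1),'gap',round(s['finger_gap'],1))
E
python3 - <<'E'
from h import *
pose(); c=snap('wrist','wc')
E
```

```text
t 1.775 pos [488.4  29.  180.6] yyaw 5.37 down [ 0. -0. -1.] F [0.6 0.6 0.1] gap 61.2
```

View pics/wc.png

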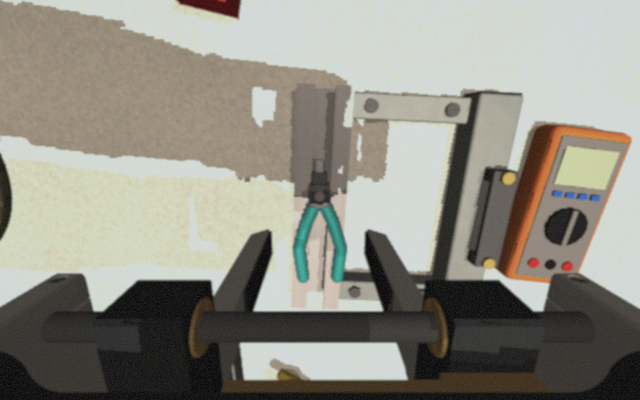

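```bash
python3 - <<'E'
from h import *
crop('wc',270,140,380,300,4,'wc2')
c=ld('wc')
for u,v,z in((319,187,54),(318,160,50),(303,280,50),(339,280,50),(296,110,40),(341,110,40),(319,193,54)): d=w(c,u,v);print(u,v,w(c,u,v,z).round(1),d.round(1))
E
```

```text
319 187 [489.2  41.2  54. ] [489.2  41.4  54.8]
318 160 [485.7  67.7  50. ] [485.7  68.   52.2]
303 280 [481.7 -68.   50. ] [481.7 -65.3  54.4]
339 280 [521.9 -64.2  50. ] [521.4 -62.   53.6]
296 110 [459.6 113.4  40. ] [459.6 113.4  40.7]
341 110 [503.8 117.6  40. ] [503.7 117.5  41.4]
319 193 [489.8  35.   54. ] [489.8  35.4  55.7]
```

View pics/wc2.png

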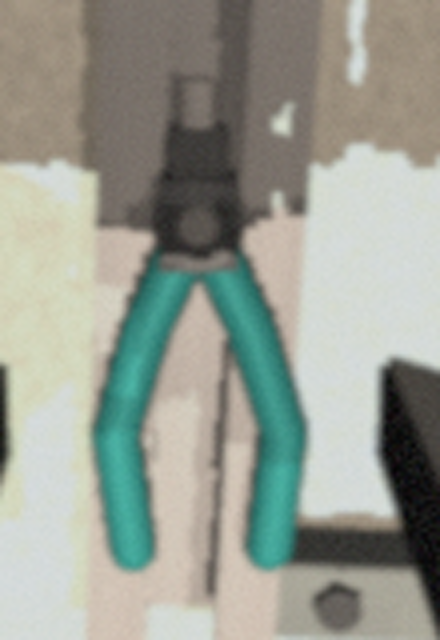

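jog_arm(series=[0, 0, 0, 0.0015, 0.001, -0.05, 0.3, 0, 0, 0, 0.0015, 0.001, -0.09, 0.3, 0, 0, 0, 0.0015, 0.001, -0.11, 0.3, 0, 0, 0, 0.0015, 0.001, -0.119, 0.3, 0, 0, 0, 0.0015, 0.001, -0.119, 0.3, 0, 0, 0, 0.0015, 0.001, -0.119, -1, 0, 0, 0, 0.0015, 0.001, -0.119, -1, 0, 0, 0, 0.0015, 0.001, -0.119, -1, 0, 0, 0, 0.0015, 0.001, -0.119, -1, 0, 0, 0, 0.0015, 0.001, -0.119, -1], squeeze=25)

```text
clock: 3.08
eef_pos: [490.2, 30.9, 61.6]
eef_rot: [1.546, 1.571, 0.071]
wrist_force: [0.7, -0.1, 2.6]
finger_gap: 23.2
```

```bash
python3 - <<'E'
from h import *
pose()
E
```

```text
t 3.075 pos [490.2  30.9  61.6] yyaw 5.44 down [ 0.  0. -1.] F [ 0.7 -0.1  2.6] gap 23.2
```

jog_arm(series=[0, 0, 0, 0, 0, 0.03, -1, 0, 0, 0, 0, 0, 0.08, -1, 0, 0, -0.1, 0.02, 0.06, 0.08, -1, 0, 0, -0.2, 0.04, 0.12, 0.08, -1, 0, 0, -0.28, 0.06, 0.18, 0.08, -1, 0, 0, -0.28, 0.08, 0.24, 0.08, -1, 0, 0, -0.28, 0.1, 0.3, 0.08, -1, 0, 0, -0.28, 0.108, 0.336, 0.07, -1, 0, 0, -0.28, 0.108, 0.336, 0.03, -1, 0, 0, -0.28, 0.108, 0.336, -0.01, -1, 0, 0, -0.28, 0.108, 0.336, -0.025, -1, 0, 0, -0.28, 0.108, 0.336, -0.032, -1, 0, 0, -0.28, 0.108, 0.336, -0.036, -1, 0, 0, -0.28, 0.108, 0.336, -0.036, -1])

```text
clock: 4.82
eef_pos: [598.5, 367.0, 26.4]
eef_rot: [2.247, 1.57, 0.491]
wrist_force: [-0.1, 1.0, -1.4]
finger_gap: 22.9
```

```bash
python3 - <<'E'
from h import *
pose(); c=snap('side','s1'); crop('s1',180,180,400,345,3.6,'s1c')
E
```

```text
t 4.825 pos [598.5 367.   26.4] yyaw -10.6 down [ 0.001  0.001 -1.   ] F [-0.1  1.  -1.4] gap 22.9
```

View pics/s1c.png

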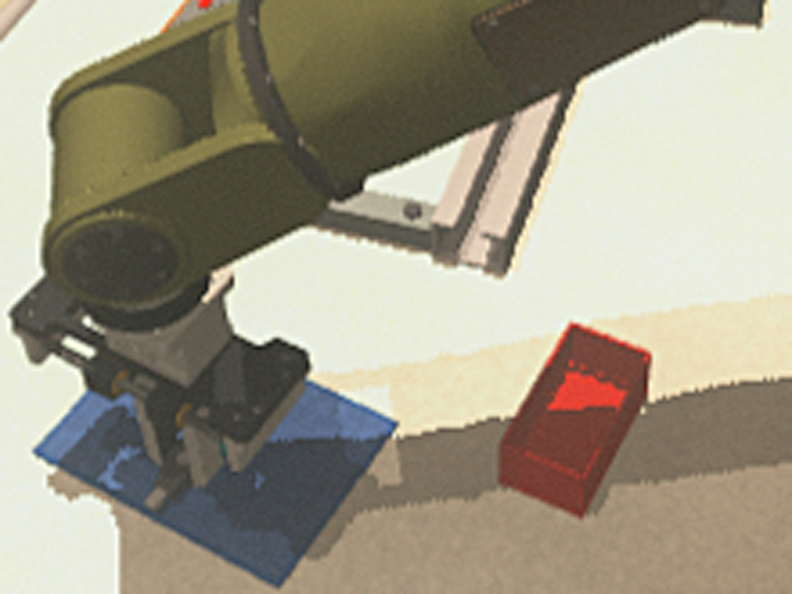

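jog_arm(series=[0, 0, 0, 0, 0, -0.001, -1, 0, 0, 0, 0, 0, -0.001, -1, 0, 0, 0, 0, 0, -0.001, -1])

```text
clock: 5.25
eef_pos: [598.2, 366.9, 24.7]
eef_rot: [2.369, 1.571, 0.614]
wrist_force: [0.3, 0.1, 0.1]
finger_gap: 23.3
```

jog_arm(series=[0, 0, 0, 0, 0, -0.0005, -1, 0, 0, 0, 0, 0, -0.0005, -1, 0, 0, 0, 0, 0, -0.0005, 0.1, 0, 0, 0, 0, 0, -0.0005, 0.1, 0, 0, 0, 0, 0, -0.0005, 0.1, 0, 0, 0, 0, 0, 0.06, 0.5, 0, 0, 0, 0, 0, 0.12, 1, 0, 0, 0, 0, 0, 0.16, 1, 0, 0, 0, 0, 0, 0.16, 1])

```text
clock: 6.38
eef_pos: [599.2, 367.5, 188.5]
eef_rot: [2.255, 1.564, 0.5]
wrist_force: [0.3, 0.1, -0.3]
finger_gap: 88.0
```

```bash
python3 - <<'E'
from h import *
pose(); c=snap('wrist','w2'); 
E
```

```text
t 6.375 pos [599.2 367.5 188.5] yyaw -10.6 down [ 0.006  0.003 -1.   ] F [ 0.3  0.1 -0.3] gap 88.0
```

View pics/w2.png

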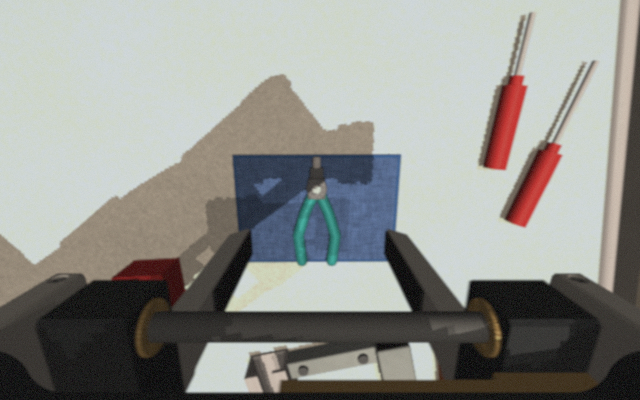

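jog_arm(series=[0, 0, 0, 0.003, -0.06, 0.01, 0.6, 0, 0, -0.1, 0.003, -0.12, 0.01, 0.6, 0, 0, -0.2, 0.003, -0.18, 0.01, 0.6, 0, 0, -0.3, 0.003, -0.24, 0.01, 0.6, 0, 0, -0.4, 0.003, -0.3, 0.01, 0.6, 0, 0, -0.5, 0.003, -0.36, 0.01, 0.6, 0, 0, -0.65, 0.003, -0.42, 0.01, 0.6, 0, 0, -0.8, 0.003, -0.48, 0.01, 0.6, 0, 0, -0.95, 0.003, -0.54, 0.01, 0.6, 0, 0, -1.1, 0.003, -0.6, 0.01, 0.6, 0, 0, -1.192, 0.003, -0.66, 0.01, 0.6, 0, 0, -1.192, 0.003, -0.72, 0.01, 0.6, 0, 0, -1.192, 0.003, -0.727, 0.01, 0.6, 0, 0, -1.192, 0.003, -0.727, 0.01, 0.6, 0, 0, -1.192, 0.003, -0.727, 0.01, 0.6, 0, 0, -1.192, 0.003, -0.727, 0.01, 0.6])

```text
clock: 8.43
eef_pos: [601.6, -358.9, 194.7]
eef_rot: [2.646, 1.571, -0.3]
wrist_force: [0.9, -0.0, 0.3]
finger_gap: 74.8
```

```bash
python3 - <<'E'
from h import *
pose(); c=snap('wrist','w3'); snap('top','top3')
E
```

```text
t 8.425 pos [ 601.6 -358.9  194.7] yyaw -78.81 down [ 0. -0. -1.] F [ 0.9 -0.   0.3] gap 74.8
```

View pics/w3.png

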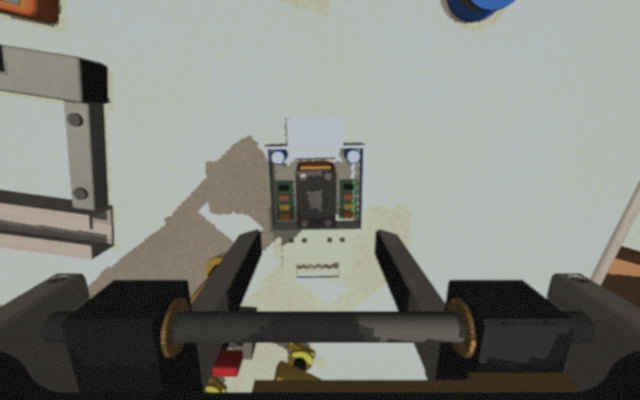

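View pics/top3.png

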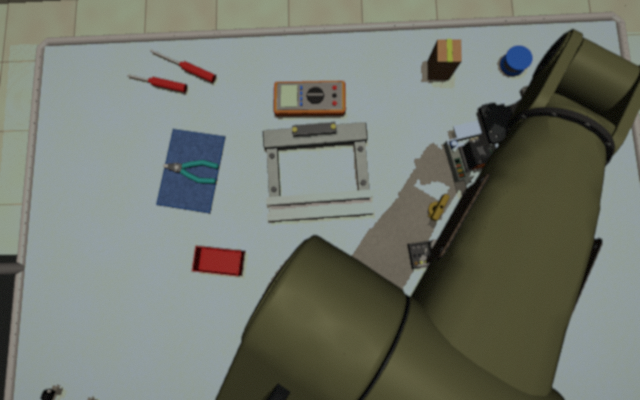

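```bash
python3 - <<'E'
from h import *
crop('w3',260,105,375,285,4,'w3c')
E
```

```text
(no output)
```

View pics/w3c.png

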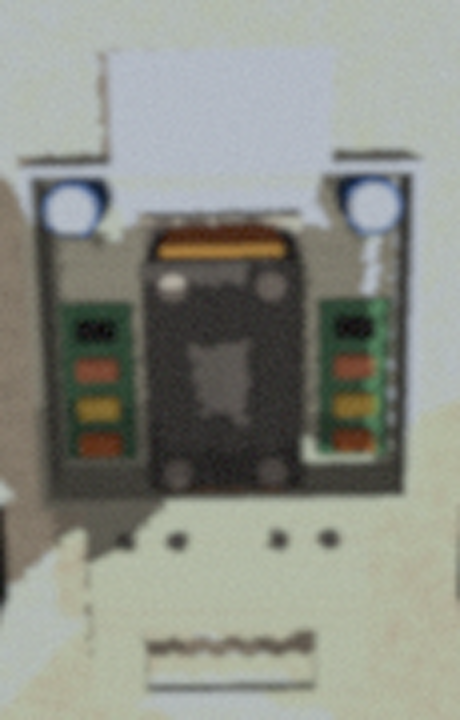

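```bash
python3 - <<'E'
from h import *
c=ld('w3')
def go(L,z):
    o=[]
    for x,y in L:
        u,v=(x+.5)/4-.5+260,(y+.5)/4-.5+105; a=w(c,u,v,z); o.append(a[:2]); d=w(c,u,v); print((x,y),a.round(1),None if d is None else d.round(1))
    o=np.array(o);print(o.mean(0).round(1));return o
t=go([(172,287),(271,287),(271,472),(177,472)],73)
for a,b in((3,0),(2,1)): print(np.degrees(np.arctan2(*(t[b]-t[a])[::-1])))
go([(147,632),(314,632),(314,688),(147,688)],34)
# cradle from unobstructed top3
c=ld('top3'); crop('top3',255,110,385,230,6,'a3')
E
```

```text
(172, 287) [ 622.9 -339.6   73. ] [ 623.7 -339.6   76.5]
(271, 287) [ 627.7 -363.4   73. ] [ 628.3 -363.2   76.2]
(271, 472) [ 580.5 -373.2   73. ] [ 581.5 -372.9   75.8]
(177, 472) [ 575.8 -349.6   73. ] [ 576.8 -349.5   75.8]
[ 601.7 -356.4]
11.96177186316128
11.752456863519246
(147, 632) [ 508.8 -350.8   34. ] [ 508.9 -350.8   34.1]
(314, 632) [ 518.7 -400.6   34. ] [ 518.9 -400.6   34.4]
(314, 688) [ 500.1 -404.7   34. ] [ 500.1 -404.7   34. ]
(147, 688) [ 490.  -354.2   34. ] [ 490.3 -354.2   34.5]
[ 504.4 -377.6]
```

View pics/a3.png

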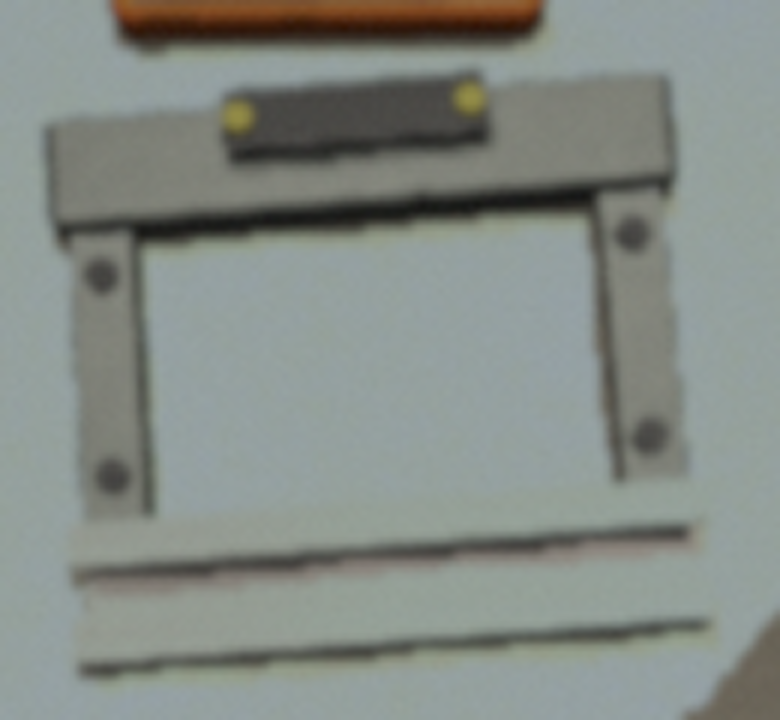

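jog_arm(series=[0, 0, 0.007, 0, 0.001, -0.05, 0.6, 0, 0, 0.007, 0, 0.001, -0.1, 0.6, 0, 0, 0.007, 0, 0.001, -0.125, 0.6, 0, 0, 0.007, 0, 0.001, -0.1355, 0.6, 0, 0, 0.007, 0, 0.001, -0.1365, 0.6, 0, 0, 0.007, 0, 0.001, -0.1365, 0.6, 0, 0, 0.007, 0, 0.001, -0.1365, -1, 0, 0, 0.007, 0, 0.001, -0.1365, -1, 0, 0, 0.007, 0, 0.001, -0.1365, -1, 0, 0, 0.007, 0, 0.001, -0.1365, -1, 0, 0, 0.007, 0, 0.001, -0.1365, -1, 0, 0, 0.007, 0, 0.001, -0.1365, -1], squeeze=45)

```text
clock: 10.02
eef_pos: [601.2, -358.7, 58.1]
eef_rot: [-1.589, 1.57, 1.754]
wrist_force: [-1.5, 4.5, 2.8]
finger_gap: 40.0
```

```bash
python3 - <<'E'
from h import *
pose()
E
```

```text
t 10.025 pos [ 601.2 -358.7   58.1] yyaw -78.48 down [-0.     0.001 -1.   ] F [-1.5  4.5  2.8] gap 40.0
```

```bash
python3 - <<'E'
from h import *
c=ld('top3')
q=lambda x,y:((x+.5)/6-.5+255,(y+.5)/6-.5+110)
def pt(x,y,z): return w(c,*q(x,y),z)[:2]
src=[];dst=[]
for (x,y),m,z in [((50,126),(111,125),40),((667,75),(111,-125),40),((58,222),(67,125),40),((673,181),(67,-125),40),((72,522),(-55,125),40),((705,478),(-55,-125),40),((80,662),(-111,125),40),((710,618),(-111,-125),40),
  ((222,95),(111,52),58),((482,73),(111,-52),58),((230,152),(86,52),58),((488,132),(86,-52),58)]:
    src.append(m);dst.append(pt(x,y,z))
src=np.array(src,float);dst=np.array(dst)
ms,md=src.mean(0),dst.mean(0);H=(src-ms).T@(dst-md);a=np.arctan2(H[0,1]-H[1,0],H[0,0]+H[1,1])
Rm=np.array([[np.cos(a),-np.sin(a)],[np.sin(a),np.cos(a)]]);t=md-Rm@ms
print('yaw',np.degrees(a),'c',t.round(1));print(((dst-t)@Rm-src).round(1))
# depth sections across rear rail and front rail
P=c['pose'];vv,uu=np.mgrid[0:400,0:640];Z=c['range_z'].astype(float)
X=np.stack([(uu-c['cx'])/c['fx']*Z,(vv-c['cy'])/c['fy']*Z,Z],-1)@P[:3,:3].T+P[:3,3]
L=(X[...,:2]-t)@Rm; k=(Z>0)&(np.abs(X[...,2]-40)<7)
for lo,hi in((55,85),):
  s=k&(abs(L[...,1])>60)&(abs(L[...,1])<115)
  for r in((-120,-40),(50,125)):
    m=s&(L[...,0]>r[0])&(L[...,0]<r[1]); print(np.percentile(L[m][:,0],[1,50,99]).round(1),np.median(X[m][:,2]).round(1))
E
```

```text
yaw 2.4901164158562565 c [572.3  16.1]
[[-2.3 -0.3]
 [-1.2  0. ]
 [ 1.4 -1.6]
 [-1.2  1.4]
 [ 1.1 -1.5]
 [ 0.3 -0.6]
 [ 1.7 -1.9]
 [ 1.4  2.3]
 [-1.2  0.8]
 [-0.5  1.5]
 [ 0.2 -1. ]
 [ 0.2  0.9]]
[-109.5  -91.7  -53.9] 40.2
[ 68.3  88.6 111.4] 40.0
```

```bash
python3 - <<'E'
from h import *
a=np.radians(2.5);Rm=np.array([[np.cos(a),-np.sin(a)],[np.sin(a),np.cos(a)]]);t=np.array([572.5,16])
for f in('wc','w3','top0','top3'):
  c=ld(f);P=c['pose'];vv,uu=np.mgrid[0:400,0:640];Z=c['range_z'].astype(float)
  X=np.stack([(uu-c['cx'])/c['fx']*Z,(vv-c['cy'])/c['fy']*Z,Z],-1)@P[:3,:3].T+P[:3,3]
  L=(X[...,:2]-t)@Rm; k=(Z>0)&(np.abs(X[...,2]-40)<5)
  for lo,hi in((-120,-60),(60,120)):
   s=k&(L[...,1]>lo)&(L[...,1]<hi)
   for r in((-125,-40),(50,125)):
    m=s&(L[...,0]>r[0])&(L[...,0]<r[1])
    if m.sum()>50: print(f,lo,m.sum(),np.percentile(L[m][:,0],[1,50,99]).round(1),np.percentile(L[m][:,1],[1,99]).round(1))
E
```

```text
wc -120 986 [-108.3  -70.   -53. ] [-119.4  -61.6]
wc -120 477 [ 69.1  87.9 111.6] [-76.5 -60.2]
wc 60 2266 [-108.8  -71.2  -53.6] [ 60.7 119.4]
wc 60 2775 [ 68.4  88.5 111.1] [ 60.7 119.5]
w3 -120 1739 [-108.   -69.5  -52.1] [-119.3  -60.6]
w3 -120 2845 [ 70.1  92.1 113. ] [-119.5  -60.8]
top0 -120 312 [-109.5  -71.4  -53.8] [-119.7  -60.9]
top0 -120 448 [ 68.3  89.2 111. ] [-119.5  -60.3]
top0 60 395 [-109.8  -91.8  -54. ] [ 61. 119.]
top0 60 432 [ 67.8  88.6 111.2] [ 60.9 119.1]
top3 -120 406 [-109.5  -91.5  -53.9] [-119.4  -60.7]
top3 -120 444 [ 68.3  88.9 111.5] [-119.6  -60.5]
top3 60 393 [-109.8  -92.1  -54.2] [ 61.  118.9]
top3 60 428 [ 68.2  88.8 111.1] [ 61.  119.1]
```

jog_arm(series=[0, 0, 0, 0, 0, 0.01, -1, 0, 0, 0, 0, 0, 0.04, -1, 0, 0, 0, 0, 0, 0.08, -1, 0, 0, 0, 0, 0, 0.1, -1, 0, 0, -0.03, -0.003, 0.03, 0.1, -1, 0, 0, -0.06, -0.006, 0.075, 0.1, -1, 0, 0, -0.09, -0.01, 0.12, 0.1, -1, 0, 0, -0.12, -0.014, 0.165, 0.1, -1, 0, 0, -0.15, -0.018, 0.21, 0.1, -1, 0, 0, -0.156, -0.022, 0.255, 0.1, -1, 0, 0, -0.156, -0.026, 0.3, 0.1, -1, 0, 0, -0.156, -0.028, 0.34, 0.1, -1, 0, 0, -0.156, -0.028, 0.365, 0.1, -1, 0, 0, -0.156, -0.028, 0.375, 0.1, -1, 0, 0, -0.156, -0.028, 0.375, 0.1, -1, 0, 0, -0.156, -0.028, 0.375, 0.1, -1])

```text
clock: 12.02
eef_pos: [573.2, 14.9, 157.8]
eef_rot: [0.587, 1.57, -2.51]
wrist_force: [-0.5, -0.5, -6.1]
finger_gap: 39.9
```

```bash
python3 - <<'E'
from h import *
pose(); c=snap('wrist','w4'); snap('side','s4')
E
```

```text
t 12.025 pos [573.2  14.9 157.8] yyaw -87.48 down [-0. -0. -1.] F [-0.5 -0.5 -6.1] gap 39.9
```

View pics/w4.png

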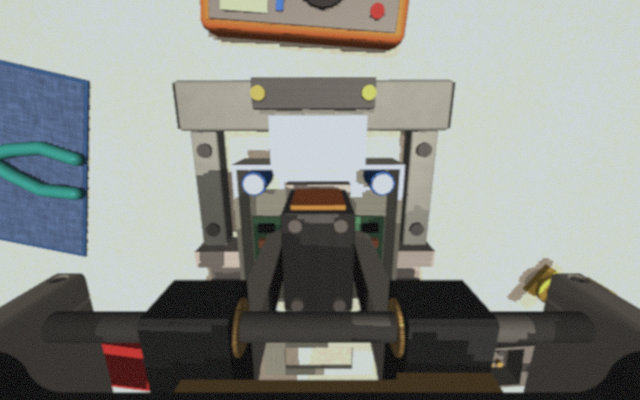

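View pics/s4.png

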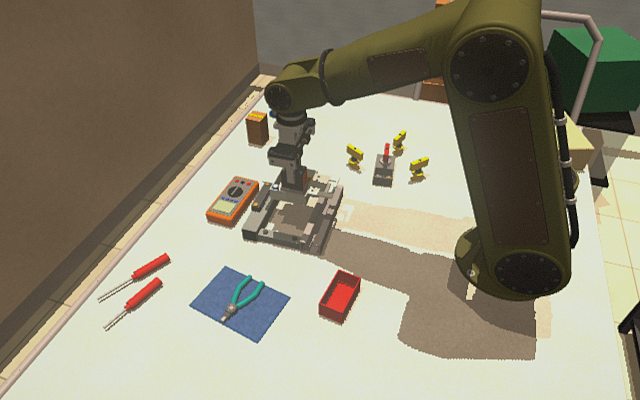

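```bash
python3 - <<'E'
from h import *
a=np.radians(2.55);Rm=np.array([[np.cos(a),-np.sin(a)],[np.sin(a),np.cos(a)]]);t=np.array([573.7,16])
c=ld('w4');P=c['pose'];vv,uu=np.mgrid[0:400,0:640];Z=c['range_z'].astype(float)
X=np.stack([(uu-c['cx'])/c['fx']*Z,(vv-c['cy'])/c['fy']*Z,Z],-1)@P[:3,:3].T+P[:3,3]
L=(X[...,:2]-t)@Rm
m=(vv>105)&(vv<185)&(uu>255)&(uu<380)&(X[...,2]>120)&(X[...,2]<150)&(Z>0)
print(m.sum(),'z',np.percentile(X[m][:,2],[5,50,95]).round(1),'x',np.percentile(L[m][:,0],[1,50,99]).round(1),'y',np.percentile(L[m][:,1],[1,99]).round(1))
A=np.c_[L[m],np.ones(m.sum())];print('plane',np.linalg.lstsq(A,X[m][:,2],rcond=None)[0])
tip=m&(abs(L[...,1])<20)
for lo in range(-20,20,10):
    q=m&(L[...,1]>lo)&(L[...,1]<lo+10); print(lo,L[q][:,0].max().round(1))
m=(vv>75)&(vv<112)&(uu>250)&(uu<378)&(abs(X[...,2]-58)<3)
print('keeper x',np.percentile(L[m][:,0],[1,99]).round(1),'y',np.percentile(L[m][:,1],[1,99]).round(1),np.median(X[m][:,2]))
m=(vv>75)&(vv<135)&(abs(X[...,2]-40)<4)&(L[...,0]>50)
print('rear x',np.percentile(L[m][:,0],[1,99]).round(1),'y',np.percentile(L[m][:,1],[1,99]).round(1),np.median(X[m][:,2]))
m=(uu>225)&(uu<410)&(vv>155)&(vv<300)&(X[...,2]>125)&(X[...,2]<140);print('tray y',np.percentile(L[m][:,1],[1,99]).round(1))
E
```

```text
5869 z [133.3 134.8 136.2] x [39.6 63.2 81. ] y [-39.1  37. ]
plane [3.25430057e-02 1.24576453e-03 1.32522356e+02]
-20 81.1
-10 81.1
0 81.1
10 80.5
keeper x [ 87.4 111.9] y [-47.3  53.3] 59.105211135747396
rear x [ 68.5 111.8] y [-121.4  127.8] 41.0409051365848
tray y [-55.7  53.8]
```

jog_arm(series=[0, 0, 0, 0, 0.001, -0.03, -1, 0, 0, 0, 0, 0.001, -0.06, -1, 0, 0, 0, 0, 0.001, -0.075, -1, 0, 0, 0, 0, 0.001, -0.083, -1, 0, 0, 0, 0, 0.001, -0.087, -1, 0, 0, 0, 0, 0.001, -0.0885, -1, 0, 0, 0, 0, 0.001, -0.0885, -1])

```text
clock: 13.0
eef_pos: [573.4, 16.9, 69.9]
eef_rot: [3.066, 1.57, -0.031]
wrist_force: [0.6, 0.0, -6.7]
finger_gap: 39.8
```

```bash
python3 - <<'E'
from h import *
pose(); c=snap('wrist','w5')
E
```

```text
t 13.0 pos [573.4  16.9  69.9] yyaw -87.43 down [ 0.001 -0.    -1.   ] F [ 0.6  0.  -6.7] gap 39.8
```

View pics/w5.png

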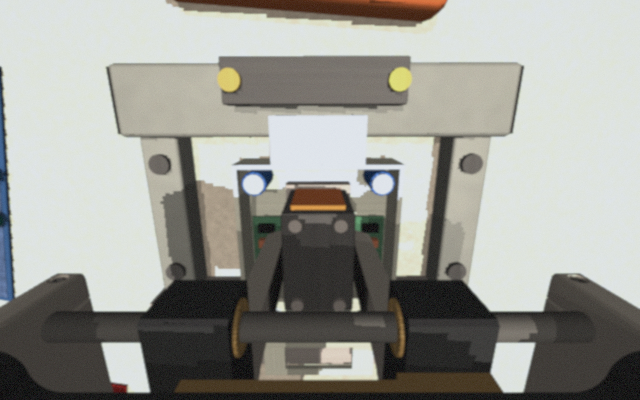

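jog_arm(series=[0, 0, 0, 0, 0, -0.001, -1, 0, 0, 0, 0, 0, -0.002, -1, 0, 0, 0, 0, 0, -0.002, -1])

```text
clock: 13.42
eef_pos: [573.3, 16.9, 68.0]
eef_rot: [-3.066, 1.57, 0.121]
wrist_force: [-3.1, 0.2, 2.3]
finger_gap: 39.7
```

jog_arm(series=[0, 0, 0, 0.002, 0, 0.0005, -1, 0, 0, 0, 0.005, 0, 0.0005, -1, 0, 0, 0, 0.008, 0.0005, 0.0005, -1, 0, 0, 0, 0.011, 0.0005, 0.0005, -1, 0, 0, 0, 0.0135, 0.0005, 0.0005, -1, 0, 0, 0, 0.0135, 0.0005, 0.0005, -1])

```text
clock: 14.18
eef_pos: [587.1, 17.4, 68.0]
eef_rot: [-3.126, 1.57, 0.06]
wrist_force: [0.9, -0.1, 1.1]
finger_gap: 39.7
```

jog_arm(series=[0, 0, 0, 0.001, 0, 0, -1, 0, 0, 0, 0.002, 0, 0, -1, 0, 0, 0, 0.002, 0, 0, -1])

```text
clock: 14.55
eef_pos: [588.7, 17.4, 68.0]
eef_rot: [-2.788, 1.571, 0.398]
wrist_force: [-4.2, 0.9, 3.6]
finger_gap: 39.4
```

jog_arm(series=[0, 0, 0, 0.001, 0, 0, -1, 0, 0, 0, 0.002, 0, 0, -1, 0, 0, 0, 0.002, 0, 0, -1])

```text
clock: 14.92
eef_pos: [590.2, 17.4, 68.0]
eef_rot: [-0.126, 1.57, 3.06]
wrist_force: [-10.0, 0.9, 4.9]
finger_gap: 39.7
```

jog_arm(series=[0, 0, 0, 0.001, 0, 0, -1, 0, 0, 0, 0.0015, 0, 0, -1, 0, 0, 0, 0.0015, 0, 0, -1])

```text
clock: 15.3
eef_pos: [590.4, 17.5, 68.0]
eef_rot: [-0.055, 1.566, 3.132]
wrist_force: [-22.4, 0.8, 13.1]
finger_gap: 39.6
```

```bash
python3 - <<'E'
from h import *
pose(); c=snap('wrist','w6')
E
```

```text
t 15.3 pos [590.4  17.5  68. ] yyaw -87.43 down [-0.005  0.    -1.   ] F [-22.4   0.8  13.1] gap 39.6
```

View pics/w6.png

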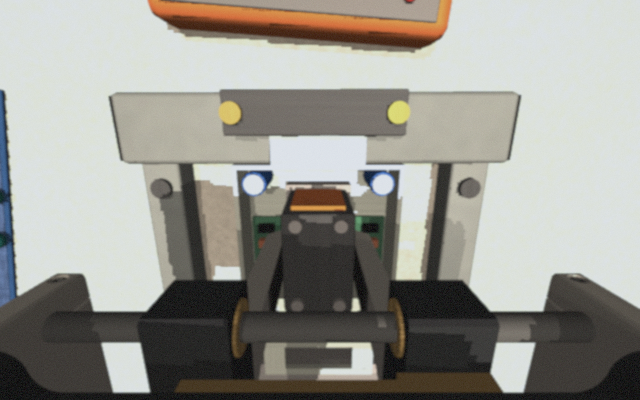

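jog_arm(series=[0, 0, 0, -0.001, 0, 0, -1, 0, 0, 0, -0.001, 0, 0, -1, 0, 0, 0, -0.001, 0, 0, 0.5, 0, 0, 0, -0.001, 0, 0, 0.5, 0, 0, 0, -0.001, 0, 0, 0.5, 0, 0, 0, -0.001, 0, 0.05, 0.5, 0, 0, 0, -0.001, 0, 0.1, 0.5, 0, 0, 0, -0.001, 0, 0.14, 0.5, 0, 0, 0, -0.001, 0, 0.14, 0.5, 0, 0, 0, -0.001, 0, 0.14, 0.5])

```text
clock: 16.6
eef_pos: [590.9, 17.4, 206.9]
eef_rot: [-0.096, 1.57, 3.09]
wrist_force: [-0.8, -0.2, -0.8]
finger_gap: 70.5
```

```bash
python3 - <<'E'
from h import *
pose(); c=snap('wrist','w7'); 
E
```

```text
t 16.6 pos [590.9  17.4 206.9] yyaw -87.43 down [-0.001  0.    -1.   ] F [-0.8 -0.2 -0.8] gap 70.5
```

View pics/w7.png

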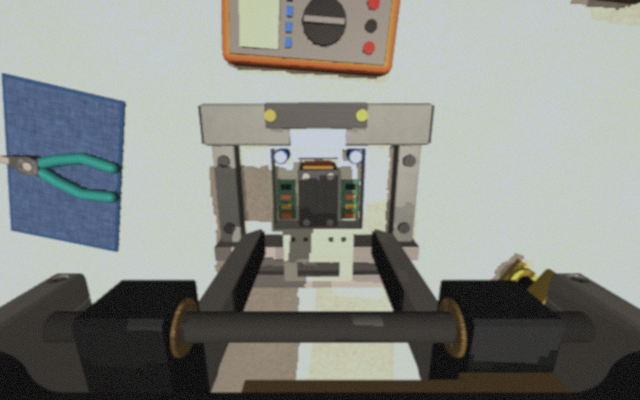

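jog_arm(series=[0, 0, 0.16, -0.02, -0.03, -0.007, 0.2, 0, 0, 0.33, -0.05, -0.06, -0.007, 0.2, 0, 0, 0.5, -0.08, -0.1, -0.007, 0.2, 0, 0, 0.67, -0.11, -0.14, -0.007, 0.2, 0, 0, 0.84, -0.14, -0.18, -0.007, 0.2, 0, 0, 1.01, -0.17, -0.22, -0.007, 0.2, 0, 0, 1.18, -0.2, -0.26, -0.007, 0.2, 0, 0, 1.35, -0.213, -0.293, -0.007, 0.2, 0, 0, 1.52, -0.213, -0.293, -0.007, 0.2, 0, 0, 1.639, -0.213, -0.293, -0.007, 0.2, 0, 0, 1.639, -0.213, -0.293, -0.007, 0.2, 0, 0, 1.639, -0.213, -0.293, -0.007, 0.2], squeeze=30)

```text
clock: 18.15
eef_pos: [378.1, -275.4, 200.4]
eef_rot: [-2.37, 1.57, 2.453]
wrist_force: [-0.1, 0.2, 0.2]
finger_gap: 56.4
```

```bash
python3 - <<'E'
from h import *
pose(); c=snap('wrist','w8'); crop('w8',250,130,390,300,4,'w8c'); snap('top','top8'); crop('top8',255,110,385,230,6,'a8')
E
```

```text
t 18.15 pos [ 378.1 -275.4  200.4] yyaw 6.33 down [-0.001  0.001 -1.   ] F [-0.1  0.2  0.2] gap 56.4
```

View pics/w8.png

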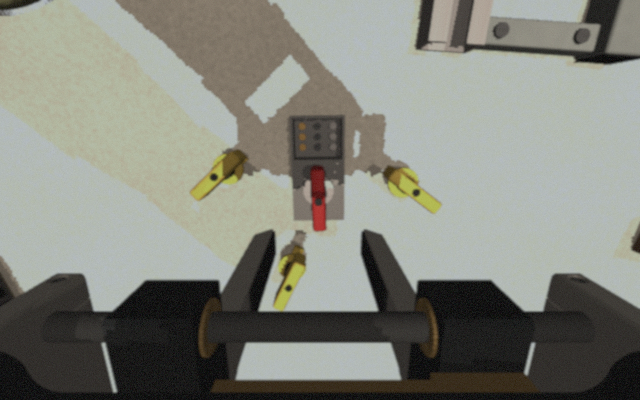

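View pics/w8c.png

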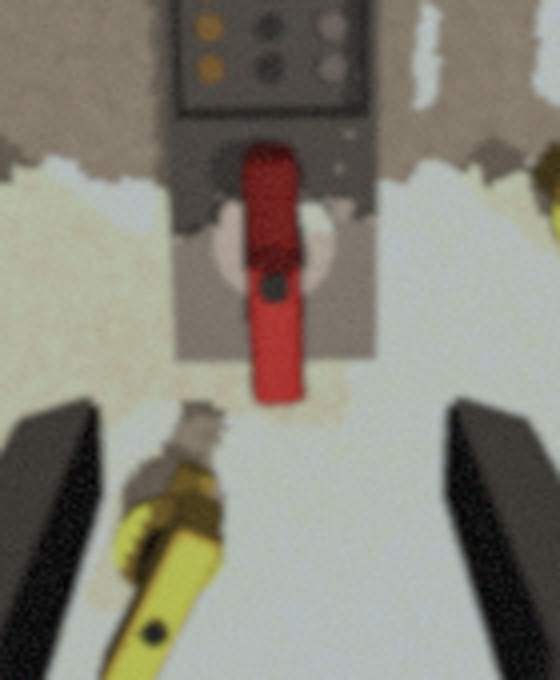

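View pics/a8.png

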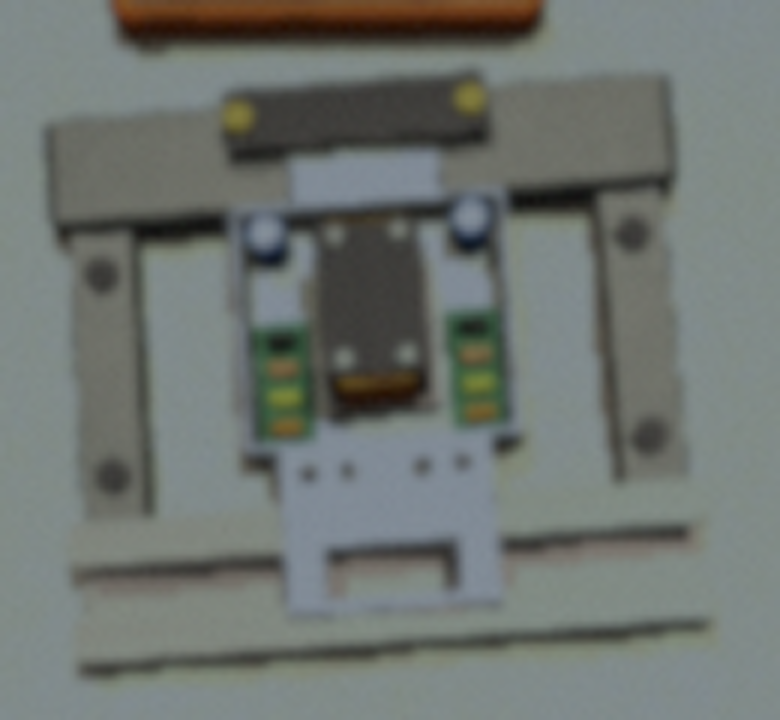

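```bash
python3 - <<'E'
from h import *
c=ld('w8')
for p in((271,149),(278,403),(273,288),(247,220),(299,220)):
    u,v=(p[0]+.5)/4-.5+250,(p[1]+.5)/4-.5+130; d=w(c,u,v); print(p,w(c,u,v,84).round(1),None if d is None else d.round(1))
c=ld('top8');L=[]
for p in((328,551),(456,542),(460,585),(331,598)):
    u,v=(p[0]+.5)/6-.5+255,(p[1]+.5)/6-.5+110; L.append(w(c,u,v,44)); print(p,L[-1].round(1),w(c,u,v).round(1))
print(np.mean(L,0))
c7=ld('w7');
a=np.radians(2.55);Rm=np.array([[np.cos(a),-np.sin(a)],[np.sin(a),np.cos(a)]]);t=np.array([573.7,16])
print('slot by home',t+Rm@np.array([-83,0]))
E
```

```text
(271, 149) [ 374.5 -241.4   84. ] [ 374.7 -243.4   71.5]
(278, 403) [ 383.4 -305.6   84. ] [ 383.4 -305.4   84.7]
(273, 288) [ 378.8 -275.6   84. ] [ 378.7 -275.2   85.7]
(247, 220) [ 370.6 -259.3   84. ] [ 370.6 -259.2   84.2]
(299, 220) [ 383.1 -257.9   84. ] [ 383.2 -258.3   81.9]
(328, 551) [498.1  36.2  44. ] [498.3  36.2  42.9]
(456, 542) [500.2 -13.8  44. ] [500.3 -13.8  43.4]
(460, 585) [483.3 -14.9  44. ] [483.9 -14.8  39.6]
(331, 598) [479.7  35.4  44. ] [479.8  35.5  42.8]
[490.34413044  10.73361863  44.        ]
slot by home [490.78218859  12.30723001]
```

jog_arm(series=[0, 0, 0.01, 0.0006, 0.0006, -0.05, 0.2, 0, 0, 0.01, 0.0006, 0.0006, -0.1, 0.2, 0, 0, 0.01, 0.0006, 0.0006, -0.122, 0.2, 0, 0, 0.01, 0.0006, 0.0006, -0.13, 0.2, 0, 0, 0.01, 0.0006, 0.0006, -0.13, 0.2, 0, 0, 0.01, 0.0006, 0.0006, -0.13, -1, 0, 0, 0.01, 0.0006, 0.0006, -0.13, -1, 0, 0, 0.01, 0.0006, 0.0006, -0.13, -1, 0, 0, 0.01, 0.0006, 0.0006, -0.13, -1, 0, 0, 0.01, 0.0006, 0.0006, -0.13, -1, 0, 0, 0.01, 0.0006, 0.0006, -0.13, -1], squeeze=30)

```text
clock: 19.62
eef_pos: [378.8, -275.1, 71.1]
eef_rot: [0.64, 1.571, -0.808]
wrist_force: [-0.0, 0.1, 2.7]
finger_gap: 15.1
```

```bash
python3 - <<'E'
from h import *
pose(); snap('wrist','w9')
E
```

```text
t 19.625 pos [ 378.8 -275.1   71.1] yyaw 7.05 down [ 0. -0. -1.] F [-0.   0.1  2.7] gap 15.1
```

View pics/w9.png

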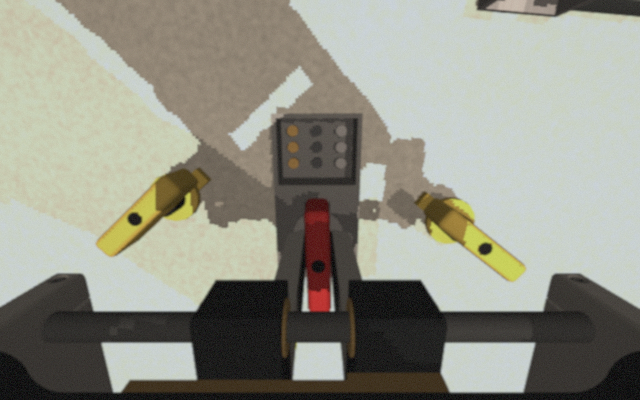

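jog_arm(series=[0, 0, 0, 0, 0, 0.02, -1, 0, 0, 0, 0, 0, 0.06, -1, 0, 0, 0, 0, 0, 0.1, -1, 0, 0, 0, 0.01, 0.026, 0.1, -1, 0, 0, -0.02, 0.03, 0.077, 0.1, -1, 0, 0, -0.04, 0.05, 0.128, 0.1, -1, 0, 0, -0.06, 0.07, 0.18, 0.1, -1, 0, 0, -0.079, 0.09, 0.231, 0.1, -1, 0, 0, -0.079, 0.105, 0.269, 0.1, -1, 0, 0, -0.079, 0.1117, 0.2866, 0.1, -1, 0, 0, -0.079, 0.1117, 0.2866, 0.1, -1, 0, 0, -0.079, 0.1117, 0.2866, 0.1, -1])

```text
clock: 21.18
eef_pos: [490.1, 10.6, 170.8]
eef_rot: [-1.202, 1.57, -2.73]
wrist_force: [0.6, -0.6, -1.7]
finger_gap: 15.0
```

```bash
python3 - <<'E'
from h import *
pose(); snap('wrist','w10'); snap('side','s10'); crop('w10',230,100,410,310,3,'w10c'); crop('s10',230,80,370,260,4,'s10c')
c=ld('w9'); print('hole at grip',w(c,318.3,267,84),w(c,318.3,267))
E
```

```text
t 21.175 pos [490.1  10.6 170.8] yyaw 2.47 down [-0. -0. -1.] F [ 0.6 -0.6 -1.7] gap 15.0
hole at grip [ 379.94285804 -276.63457026   84.        ] [ 379.81833203 -275.66843976   85.79113343]
```

View pics/w10c.png

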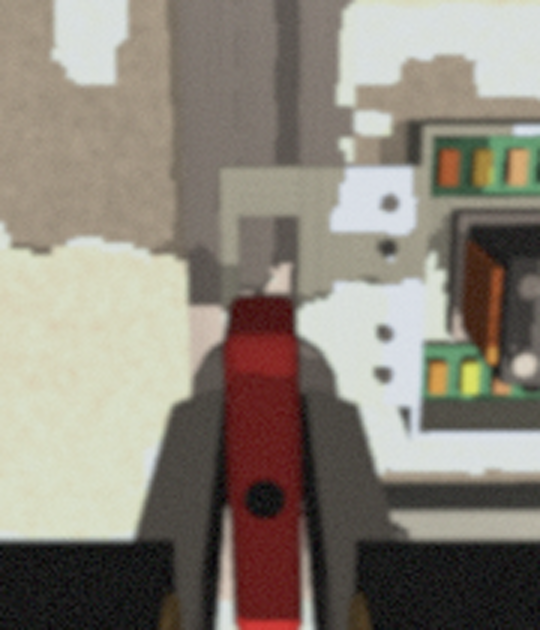

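View pics/s10c.png

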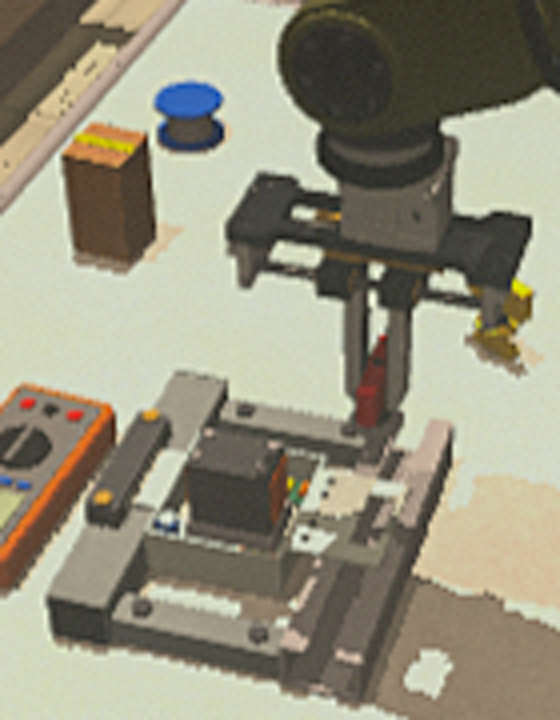

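```bash
python3 - <<'E'
from h import *
c=ld('w10')
q=lambda x,y:((x+.5)/3-.5+230,(y+.5)/3-.5+100)
for p,z in(((239,217),44),((298,217),44),((239,270),44),((221,168),44),((220,280),44),((265,498),123),((227,400),123),((302,400),123),((232,300),123)): 
    d=w(c,*q(*p)); print(p,w(c,*q(*p),z).round(1),None if d is None else d.round(1))
E
```

```text
(239, 217) [481.1  37.6  44. ] [481.2  37.7  44.8]
(298, 217) [500.7  38.5  44. ] [500.7  38.5  44.4]
(239, 270) [481.8  19.5  44. ] [481.7  18.4  39.5]
(221, 168) [474.7  53.5  44. ] [474.7  53.5  43.5]
(220, 280) [475.5  15.8  44. ] [475.5  15.8  44.2]
(265, 498) [492.4 -22.9 123. ] [490.9  10.7 185.4]
(227, 400) [481.5   4.5 123. ] [483.2  29.  183.4]
(302, 400) [500.6   5.3 123. ] [498.4  19.3 157.6]
(232, 300) [481.9  31.  123. ] [482.8  41.1 159.1]
```

jog_arm(series=[0, 0, 0, 0.001, 0.0012, -0.03, -1, 0, 0, 0, 0.001, 0.0012, -0.055, -1, 0, 0, 0, 0.001, 0.0012, -0.063, -1, 0, 0, 0, 0.001, 0.0012, -0.063, -1, 0, 0, 0, 0.001, 0.0012, -0.063, -1])

```text
clock: 21.9
eef_pos: [491.9, 12.6, 108.9]
eef_rot: [1.477, 1.569, -0.05]
wrist_force: [-0.5, -0.1, -1.3]
finger_gap: 15.0
```

```bash
python3 - <<'E'
from h import *
pose(); snap('side','s11'); snap('wrist','w11'); crop('s11',280,130,370,240,6,'s11c');crop('w11',230,100,410,310,3,'w11c')
E
```

```text
t 21.9 pos [491.9  12.6 108.9] yyaw 2.51 down [ 0.001 -0.    -1.   ] F [-0.5 -0.1 -1.3] gap 15.0
```

View pics/s11c.png

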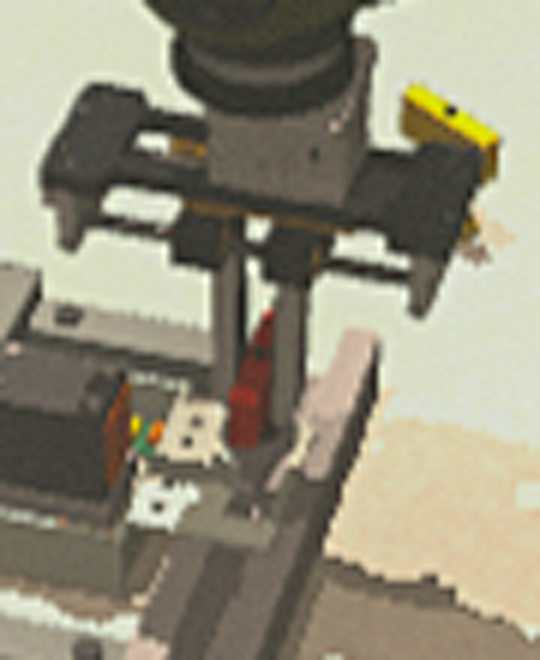

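View pics/w11c.png

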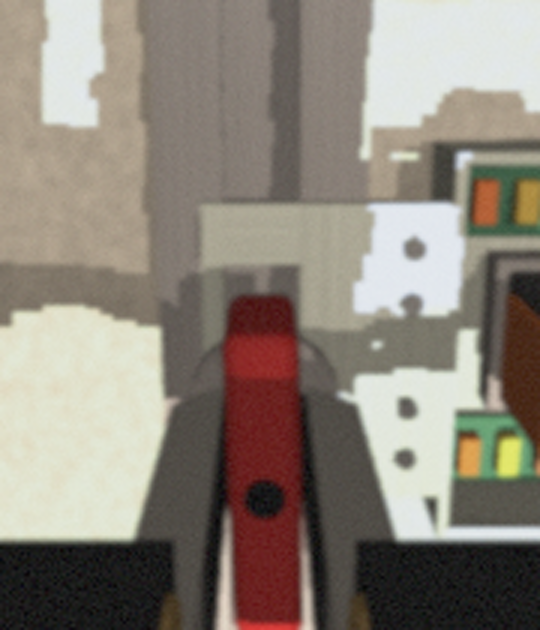

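jog_arm(series=[0, 0, 0, 0, 0, -0.003, -1, 0, 0, 0, 0, 0, -0.006, -1, 0, 0, 0, 0, 0, -0.009, -1, 0, 0, 0, 0, 0, -0.009, -1])

```text
clock: 22.5
eef_pos: [491.3, 12.8, 98.6]
eef_rot: [-1.651, 1.57, 3.105]
wrist_force: [0.2, -0.3, -1.1]
finger_gap: 15.1
```

```bash
python3 - <<'E'
from h import *
pose()
E
```

```text
t 22.5 pos [491.3  12.8  98.6] yyaw 2.52 down [-0.001  0.    -1.   ] F [ 0.2 -0.3 -1.1] gap 15.1
```

jog_arm(series=[0, 0, 0, 0, 0, -0.003, -1, 0, 0, 0, 0, 0, -0.006, -1, 0, 0, 0, 0, 0, -0.009, -1, 0, 0, 0, 0, 0, -0.012, -1, 0, 0, 0, 0, 0, -0.014, -1, 0, 0, 0, 0, 0, -0.014, -1])

```text
clock: 23.25
eef_pos: [491.4, 12.8, 84.8]
eef_rot: [-1.631, 1.571, 3.126]
wrist_force: [-0.4, 1.0, -1.9]
finger_gap: 15.0
```

```bash
python3 - <<'E'
from h import *
pose()
E
```

```text
t 23.25 pos [491.4  12.8  84.8] yyaw 2.52 down [-0.  0. -1.] F [-0.4  1.  -1.9] gap 15.0
```

Free so far; now to the seat.

jog_arm(series=[0, 0, 0, 0, 0, -0.0007, -1, 0, 0, 0, 0, 0, -0.0014, -1, 0, 0, 0, 0, 0, -0.0014, -1])

```text
clock: 23.62
eef_pos: [491.5, 12.8, 83.5]
eef_rot: [-1.942, 1.571, 2.814]
wrist_force: [-1.4, 0.2, -1.3]
finger_gap: 15.1
```

jog_arm(series=[0, 0, 0, 0, 0, -0.0006, -1, 0, 0, 0, 0, 0, -0.0012, -1, 0, 0, 0, 0, 0, -0.0012, -1])

```text
clock: 24.0
eef_pos: [491.6, 12.8, 82.9]
eef_rot: [1.401, 1.57, -0.125]
wrist_force: [-3.1, -0.2, 8.3]
finger_gap: 15.2
```

jog_arm(series=[0, 0, 0, 0, 0, 0.0009, -1, 0, 0, -0.13, 0, 0, 0.0009, -1, 0, 0, -0.26, 0, 0, 0.0009, -1, 0, 0, -0.39, 0, 0, 0.0009, -1, 0, 0, -0.52, 0, 0, 0.0009, -1, 0, 0, -0.65, 0, 0, 0.0009, -1, 0, 0, -0.78, 0, 0, 0.0009, -1, 0, 0, -0.91, 0, 0, 0.0009, -1, 0, 0, -1.04, 0, 0, 0.0009, -1, 0, 0, -1.17, 0, 0, 0.0009, -1, 0, 0, -1.3, 0, 0, 0.0009, -1, 0, 0, -1.43, 0, 0, 0.0009, -1, 0, 0, -1.53, 0, 0, 0.0009, -1, 0, 0, -1.571, 0, 0, 0.0009, -1, 0, 0, -1.571, 0, 0, 0.0009, -1])

```text
clock: 25.88
eef_pos: [491.4, 12.8, 83.1]
eef_rot: [-0.139, 1.571, 3.047]
wrist_force: [-0.6, 0.1, -0.8]
finger_gap: 15.1
```

```bash
python3 - <<'E'
from h import *
pose(); snap('side','s12'); snap('wrist','w12'); crop('s12',280,130,370,240,6,'s12c')
E
```

```text
t 25.875 pos [491.4  12.8  83.1] yyaw -87.47 down [-0.  0. -1.] F [-0.6  0.1 -0.8] gap 15.1
```

View pics/w12.png

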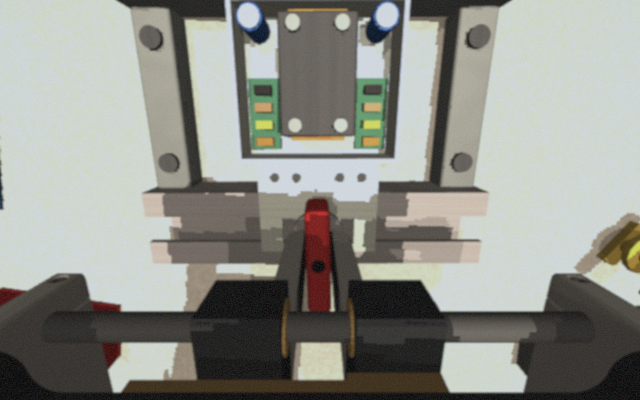

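View pics/s12c.png

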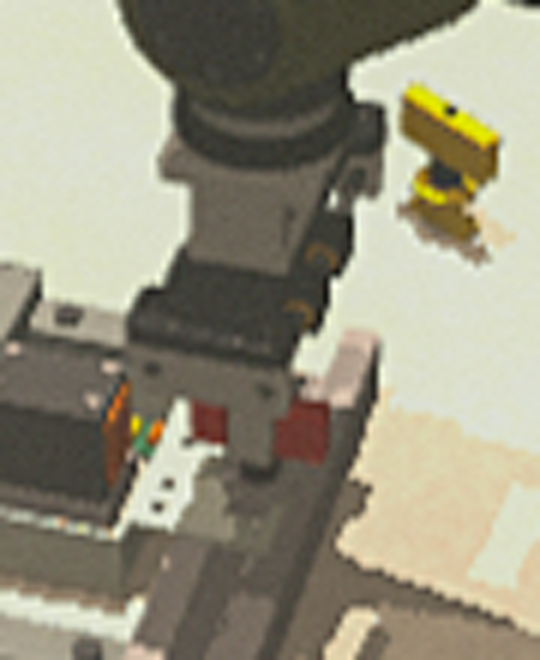

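jog_arm(series=[0, 0, 0, 0, 0, -0.0006, -1, 0, 0, 0, 0, 0, -0.0006, -1, 0, 0, 0, 0, 0, -0.0006, -0.3, 0, 0, 0, 0, 0, -0.0006, -0.2, 0, 0, 0, 0, 0, -0.0006, -0.2, 0, 0, 0, 0, 0, 0.03, -0.2, 0, 0, 0, 0, 0, 0.08, -0.2, 0, 0, 0, 0, 0, 0.13, -0.2, 0, 0, 0, 0, 0, 0.13, -0.2, 0, 0, 0, 0, 0, 0.13, -0.2])

```text
clock: 27.22
eef_pos: [491.1, 12.8, 212.3]
eef_rot: [-0.089, 1.57, 3.097]
wrist_force: [0.2, 0.5, -0.3]
finger_gap: 37.5
```

```bash
python3 - <<'E'
from h import *
pose(); snap('wrist','w13'); snap('side','s13'); crop('s13',180,150,380,350,3,'s13c')
E
```

```text
t 27.225 pos [491.1  12.8 212.3] yyaw -87.49 down [-0.001  0.    -1.   ] F [ 0.2  0.5 -0.3] gap 37.5
```

View pics/w13.png

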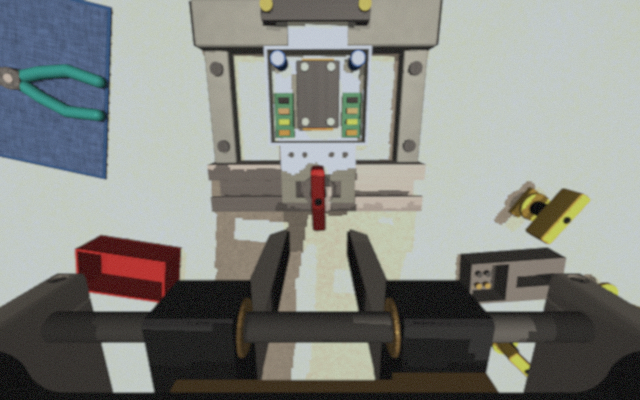

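View pics/s13c.png

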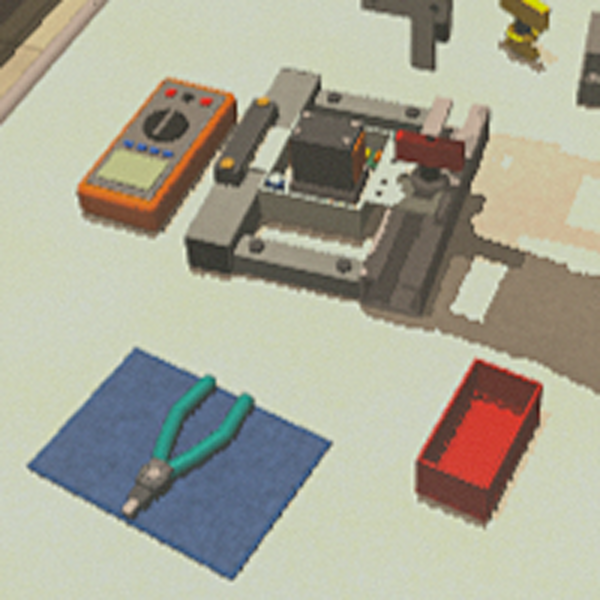

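```bash
python3 - <<'E'
from h import *
a=np.radians(2.55);Rm=np.array([[np.cos(a),-np.sin(a)],[np.sin(a),np.cos(a)]]);t=np.array([573.7,16])
c=ld('w13')
for u,v in((318,172),(318,202),(318,225),(304,66),(332,66),(332,122),(304,122)):
    d=w(c,u,v);print(u,v,d.round(1),((d[:2]-t)@Rm).round(1))
E
```

```text
318 172 [521.1  13.9  96.8] [-52.6   0.3]
318 202 [491.5  12.6  97.6] [-82.3   0.3]
318 225 [467.2  11.5  96.9] [-106.6    0.2]
304 66 [615.4  30.8  85.8] [42.4 13. ]
332 66 [616.6   5.5  85.8] [ 42.4 -12.4]
332 122 [567.7   2.7  86.2] [ -6.6 -13. ]
304 122 [566.5  29.3  86.2] [-6.6 13.6]
```

```bash
python3 - <<'E'
from h import *
print(manip.sign_off()); pose()
E
```

```text
the job is handed in; nothing more can be done
None
the job is handed in; nothing more can be done
```

The job is done and handed in at about 27 s of the 69 s allowed; the hand-in gave no verdict. In the final pictures everything was in place.

- **Cutters:** they lie flat near the middle of the blue mat, released, with the handle ends close to the mat's edge.
- **Chassis:** I lowered it into the cradle and slid it until it met the stop, where the push force rose to about 22 N. The last image put its centre at about x 17 to 18 mm in the cradle frame (17 is home), with the tongue under the keeper strap.
- **T-bolt:** it went through both slots without resistance and the flange landed on the foot plate. I then turned it 90 degrees and let go. The handle top measures about 97 mm above the deck (96 expected), on the slot centre and in line with the cradle's x axis.
- **Bystanders:** by eye in the last pictures, the meter and red parts box had not moved. The arm ended well clear of everything, with about zero wrist force.

No check failed. Two readings were slightly off. The wrist camera reads about 1 mm high and 1 mm far in x, which I allowed for. The fingers read 15.1 mm on the 14 mm handle. While the chassis was still hanging, the camera showed it pitched by about 2 degrees. I did not measure its level again in the cradle, but it looked level there.

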